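Reset the tripped lamp breaker

ROBOT

A 6-joint arm with a two-finger parallel gripper is mounted at the origin on a cart in front of the work surface, level with it; the furniture and walls round the work are solid. World frame = base frame: x ahead of the robot, y to its left, z up, the work surface at z = 0. Lengths are in m, angles in degrees, forces in N, time in s.
With the tool pointing down it reaches from about 0.275 to 0.775 m from the base axis. Payload 14.6 kg.
Tool frame: the origin (TCP) lies midway between the tips of the shut fingers; the grasp point (between the pads) lies 19 mm behind it; x points along the fingers, y is the direction in which the jaws open and shut, and the axes are right-handed (so a half turn about x gives the same grasp; the last joint's range is limited). The gripper opens to 85 mm and grips with 20 to 120 N. Pads are 22 mm wide; open, the fingers measure 114 mm over their backs; the gripper's body (76 mm by 85 mm) begins 54 mm behind the grasp point. The pads swing forward as they close: fully open they stand 13 mm farther back than shut.
Start: joints at [-80.518, 15.075, -2.767, 72.158, 0, 81.102], TCP at [0.166, -0.498, 0.231] pointing down, gripper open.
Joint ranges: [-151.79, 151.79], [-50.71, 97.33], [-67.44, 78.34], [-121.81, 120.89], [-77.56, 73.72], [-180, 180]. Speed limits (degrees/s): [108.29, 108.29, 147.25, 159.86, 180, 180].

INTERFACE

Orientations are given as [roll, pitch, yaw] about the fixed x, y, z axes, in that order (R = Rz(yaw) Ry(pitch) Rx(roll)).
In Python, from cell import * gives the robot as it stands. The module is installed in compiled form; this text tells all that it offers.
- The arm moves only by the tool drive_tool, never from a script. Its argument "steps" is one flat list of numbers, 5 for each row, row after row: the opening, from 0 (shut) to 1 (fully open), then the shift along the world's x, y, z in m, then the turn about the world's z in degrees. A call has 1 to 20 rows; each row is the pose to reach, as a shift and turn from the pose commanded when the call began; what a row does not reach only later rows make up. A row lasts 1/12 s, in which the tool goes at most 41.7 mm and 7.16 degrees, less where a joint would pass 70% of its speed; a pose out of reach is approached as far as the arm can. A call with a gripper value outside its range is refused whole. The fingers move at their own pace and stop on an object; the grip force is fixed at half the most. Time passes only in rows, so rows that repeat a pose let the fingers close. It gives the time, the measured TCP pose, the force and the opening at its end, in the units of the state.
- observe(): the state, without advancing time (a new reading comes with each control period).
- camera(name): name is "scene" or "top" or "wrist"; returns a dict with "img" (384x512x3 uint8, blue, green, red), "intrinsics" (3x3 intrinsics, pixels), "eye" and "orientation" of the camera in the world; the wrist camera has in their place "hand_eye" (4x4, takes a point from camera to tool coordinates, whose origin is the TCP and whose axes are the tool frame's). Camera axes: x right, y down, z forward; pixel columns grow to the right and rows downward; lengths in m; the calibration is good to about 2 mm. The wrist camera is an equidistant fisheye: a pixel r from the principal point sees the ray r / f radians off the axis. A picture is of the moment at which its call begins: read the wrist's pose just before it. There is no depth.
- hand_in(): hands the job in, once; it reports no verdict.
The state is a dict: "time_s": time; "joint_positions": joint angles; "qd": joint speeds; "joint_torque": joint torques, N m; "position": TCP position; "tool_rot": TCP orientation; "contact_force": force on the tool from outside, world axes, zero at the start; "moment": the same for the moment, N m; "gripper_width": finger opening in m.
Only numpy, scipy, OpenCV 4.12 (cv2) and the standard library are available. Lean on these libraries where they do the work, as an engineer would, in place of code of your own. Each camera call takes 0.05 s, during which the arm holds its last target.

TASK

One of the two breakers on the breaker box has tripped: its black lever floats halfway and its window shows orange. Reset it: push the lever towards the white dot until it is fully off and its catch has clicked home at the end stop, then throw it over to the white bar so that it snaps on and stays on when let go. Push gently, never harder than 25 N, and leave the other breaker switched on and the things around undisturbed.

Things in the scene. Friction and masses are not known exactly. Their poses are not given: they have to be found in the camera images.
- breaker_box: grey base plate, 170 x 200 x 12 mm (x, y, z), fixed, origin at the centre of its underside on the worktop. +x points from the OFF end to the ON end of both levers, roughly away from the robot; +y to the left, z up. Two like dark grey breakers stand on it side by side at y = +45 and -45 mm; which is the tripped one varies.
- breaker_a: the TRIPPED breaker: dark grey housing 130 x 64 x 68 mm (x, y, z), fixed; origin at the centre of its underside, 12 mm above the worktop; axes as the base. White dot on its top = OFF end (-x), white bar = ON end (+x). The lever comes up through a slot in the top, 60 x 24 mm (x, y).
- pivot_a (a point): point on the tripped lever's pivot axis (the housing's y axis), 45 mm above the housing's origin and 23 mm below its top face. Lever: the catch inside resets at an OFF angle between -0.20 and -0.53, other every time and shown by no reading, with a small click; a slightly springy end stop follows about 0.05 rad later (-0.25 to -0.60), where force climbs by several N per mm.
- window_a (a point): middle of the tripped breaker's 10 x 22 mm window in its top face, orange while tripped, green once the catch has reset. The catch resets only by pushing the lever fully to OFF; once the end stop is felt it has reset, and stays so when the lever leaves.
- lever_a_tip (a point): middle of the top end of the tripped breaker's black lever, 75 mm from the pivot. A straight bar 12 mm thick (in its swing direction) and 20 mm wide (y); upright it stands 52 mm above the housing. Push it with fingertips beside it, high up on the bar (45 to 50 mm above the pivot still reaches it at the ends of its swing).
- lever_a (a joint): its angle (rad): 0 upright, where it floats when tripped; negative leans to OFF (-x), positive to ON (+x). On = 0.6, held by its own snap. While tripped it is blocked between +0.15 and +0.25. A weak spring brings it back towards 0 when let go on the OFF side. Pushing to OFF takes 1 to 6 N at the fingers before the end stop. After the reset it passes that freely, takes up to about 6 N and snaps on by itself past +0.5.
- breaker_b: the other breaker, same housing, origin and axes as breaker_a, its window green; its lever leans to ON and must stay there.
- lever_b (a joint): angle of the other breaker's lever, same meaning: 0.6 = on. It moves if it is pushed.
- dropper_bottle: small glass dropper bottle with a black cap, 33 mm wide, 95 mm tall, loose. Origin: centre of its underside.
- petri_red: small petri dish with reddish pieces, 55 mm across, 15 mm tall, loose. Origin: centre of its underside.
- marker: blue marker pen, 132 mm long, 13 mm thick, lying loose. Origin: centre of its underside.

How it is judged (in metres and radians):
On the way, in this order (a step that is already met when the one before it is completed fails the run):
1. the tripped breaker's lever has been pushed to the OFF side (value of joint lever_a below -0.2 rad), for 0.05 s.
2. the lever has been thrown on (value of joint lever_a above 0.5 rad), for 0.2 s.
At the end, for the whole second after the job is handed in: The tripped breaker's lever is on (angle above 0.5 rad, which its catch allows only after it has been pushed fully off) and stays on by itself; the other lever is still on (above 0.5 rad) (value of joint each of lever_a, lever_b above 0.5 rad); the robot touches nothing.
It fails at once if the tripped breaker or its lever is pushed with more than 25 N (contact force between any of the fingers, the arm and breaker_a above 25 N).
It fails at once if the other breaker is switched off (value of joint lever_b below 0.4 rad).
It fails at once if the bottle, the dish or the pen is moved by more than 2 cm (distance of any of dropper_bottle, petri_red, marker from where it was at the start of the episode above 0.02 m).
It also fails if it takes over 54 s, if anything falls off the work surface, if the arm or the gripper's body presses on something with over 40 N, if the wrist force passes 120 N, or if a joint passes its speed limit or range.

## Working session

There is one attempt and no reset: what is moved stays moved. The work goes in short steps, Python scripts to look and compute and a tool call to move; the robot and the scene stay as the last step left them, time stands still between calls to the robot, and variables do not carry over. Pictures are saved under pics/ and viewed, and the job is handed in when it is done.

Besides the shell and the picture viewer there is one more tool, called after "Call:" as name(argument=value, ...) on one line, values as JSON. drive_tool: Moves the arm, as the interface text tells. Its arguments: {"type":"object","properties":{"steps":{"type":"array","items":{"type":"number"}}},"required":["steps"]}

```bash
mkdir -p pics; python3 - <<'E'
from cell import *
import cv2
s=observe(); print(s['time_s'],s['position'],s['tool_rot'],s['contact_force'],s['gripper_width'])
for n in ['scene','top']:
    c=camera(n); cv2.imwrite(f'pics/{n}0.png',c['img']); print(n,c['intrinsics'],c['eye'],c['orientation'])
E
```

```text
0.0 [ 0.16549563 -0.49795987  0.23082853] [-99.31005211  89.94123582  99.07133746] [-0.15370154  0.11356093 -0.04102551] 0.08496206781285764
scene [[382.09532039   0.         252.41709405]
 [  0.         382.09532039 189.75715317]
 [  0.           0.           1.        ]] [0.15102939 0.72641018 0.48554704] [-112.50860208   -0.65577441 -153.88757144]
top [[354.18238007   0.         254.21752023]
 [  0.         354.18238007 191.71722683]
 [  0.           0.           1.        ]] [ 0.44344496 -0.06498725  0.95901002] [-1.73537237e+02 -6.74686845e-02 -8.94706200e+01]
```

View pics/scene0.png

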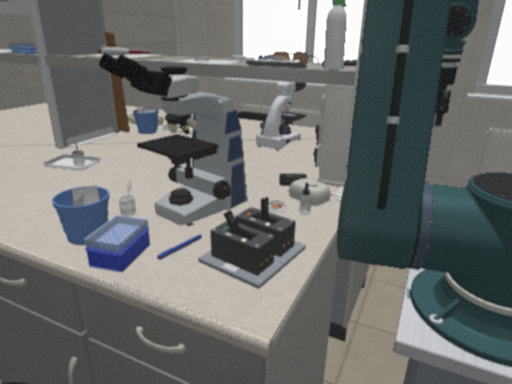

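View pics/top0.png

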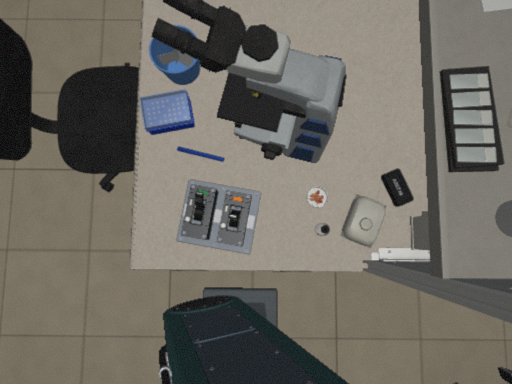

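The right-hand breaker (around (235,215) in the top view) shows an orange window, so it is the tripped one. The left one is on, with a green window. The pen is at (200,154), the dish at (317,197) and the bottle at (322,229). I'll zoom in.

```bash
python3 - <<'E'
import cv2
a=cv2.imread('pics/top0.png'); cv2.imwrite('pics/topz.png',cv2.resize(a[170:260,165:275],None,fx=6.5,fy=6.5,interpolation=cv2.INTER_CUBIC))
a=cv2.imread('pics/scene0.png'); cv2.imwrite('pics/scenez.png',cv2.resize(a[185:285,190:320],None,fx=6,fy=6,interpolation=cv2.INTER_CUBIC))
E
```

```text
(no output)
```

View pics/topz.png

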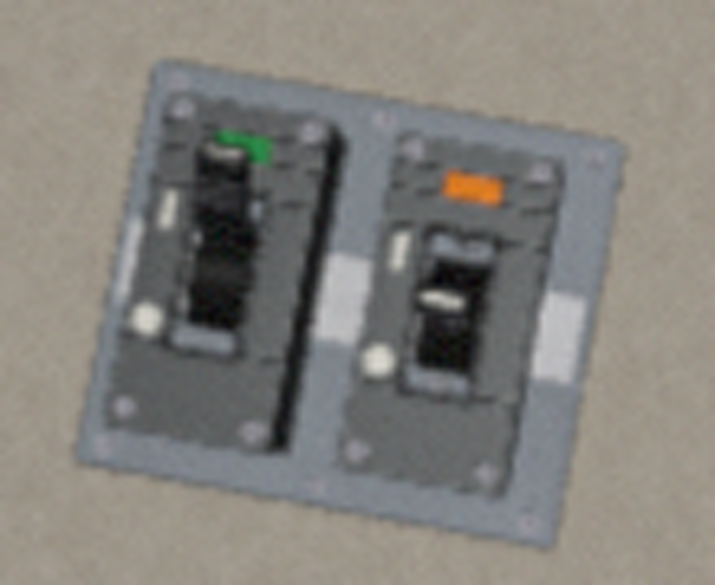

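View pics/scenez.png

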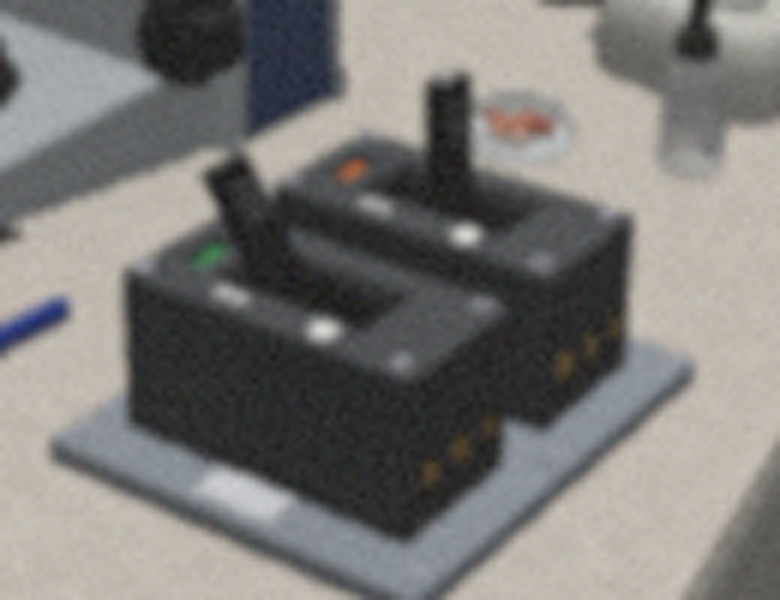

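```bash
cat > h.py <<'E'
import numpy as np
from scipy.spatial.transform import Rotation as R
CAM={'top':(354.18238007,254.21752023,191.71722683,[0.44344496,-0.06498725,0.95901002],[-173.537237,-0.0674686845,-89.47062]),
'scene':(382.09532039,252.41709405,189.75715317,[0.15102939,0.72641018,0.48554704],[-112.50860208,-0.65577441,-153.88757144])}
def ray(n,u,v,z):
    f,cx,cy,e,o=CAM[n]; d=R.from_euler('xyz',o,degrees=True).apply([(u-cx)/f,(v-cy)/f,1]); e=np.array(e)
    return e+d*(z-e[2])/d[2]
def proj(n,p):
    f,cx,cy,e,o=CAM[n]; q=R.from_euler('xyz',o,degrees=True).inv().apply(np.array(p)-e); return q[0]/q[2]*f+cx,q[1]/q[2]*f+cy
E
python3 - <<'E'
from h import *
T=lambda u,v:((u+.5)/6.5-.5+165,(v+.5)/6.5-.5+170)
S=lambda u,v:((u+.5)/6-.5+190,(v+.5)/6-.5+185)
c=np.array([ray('top',*T(*p),.012) for p in [(155,62),(625,145),(552,547),(78,462)]])
print(c.round(4)); m=c.mean(0); print('centre',m)
for i in range(4): print(np.linalg.norm(c[i]-c[(i+1)%4]))
fx=(c[0]+c[1]-c[2]-c[3]); yaw=np.arctan2(fx[1],fx[0]); ly=c[0]+c[3]-c[1]-c[2]; yaw2=np.arctan2(-ly[0],ly[1])
print(np.degrees([yaw,yaw2])); y=(yaw+yaw2)/2
a=R.from_euler('z',y).apply([0,-.045,0])+m; print('housing a',a)
for nm,p,z in [('tip',(442,299),.132),('win',(474,188),.08),('dot',(379,361),.08),('screwTL',(414,148),.08),('screwTR',(541,173),.08),('screwBL',(357,451),.08),('screwBR',(487,474),.08)]:
    q=ray('top',*T(*p),z); print(nm,q.round(4),'in a frame',R.from_euler('z',-y).apply(q-a).round(4))
print('scene tip', ray('scene',*S(447,78),.132), proj('scene',[a[0],a[1],.132]), S(447,78))
for nm,p,z in [('dish',(317,197),.01),('bottlecap',(324,229),.095),('pen1',(179,149),.012),('pen2',(223,159),.012),('scopestage',(235,120),.1)]:print(nm,ray('top',*p,z).round(3))
E
```

```text
[[ 0.5833  0.1129  0.012 ]
 [ 0.5504 -0.0826  0.012 ]
 [ 0.3859 -0.0542  0.012 ]
 [ 0.4184  0.1393  0.012 ]]
centre [0.4845129  0.02885483 0.012     ]
0.19830593500408794
0.16693407776545496
0.19620607471002438
0.16706200638635857
[-9.45389893 -9.52569811]
housing a [ 0.47709366 -0.01552934  0.012     ]
tip [ 0.4807 -0.0152  0.132 ] in a frame [0.0035 0.001  0.12  ]
win [ 0.5256 -0.0236  0.08  ] in a frame [0.0492 0.     0.068 ]
dot [0.4592 0.0116 0.08  ] in a frame [-0.0221  0.0238  0.068 ]
screwTL [ 5.408e-01 -3.000e-04  8.000e-02] in a frame [0.0604 0.0255 0.068 ]
screwTR [ 0.5316 -0.0492  0.08  ] in a frame [ 0.0594 -0.0242  0.068 ]
screwBL [0.4253 0.0192 0.08  ] in a frame [-0.0569  0.0257  0.068 ]
screwBR [ 0.4171 -0.0301  0.08  ] in a frame [-0.0568 -0.0243  0.068 ]
scene tip [ 0.47836499 -0.01170162  0.132     ] (np.float64(265.270261863193), np.float64(197.09621197751753)) (264.0833333333333, 197.58333333333334)
dish [ 0.538 -0.234  0.01 ]
bottlecap [ 0.452 -0.235  0.095]
pen1 [0.666 0.141 0.012]
pen2 [0.639 0.021 0.012]
scopestage [ 0.721 -0.015  0.1  ]
```

```bash
python3 - <<'E'
from cell import *
from h import *
s=observe(); M=R.from_euler('xyz',s['tool_rot'],degrees=True).as_matrix(); print(M.round(3)); y=M[:,1]; print('jaw yaw',np.degrees(np.arctan2(y[1],y[0])), s['joint_positions'], s['time_s'])
E
```

```text
[[-0.     0.315 -0.949]
 [ 0.001 -0.949 -0.315]
 [-1.    -0.001 -0.   ]]
jaw yaw -71.62002292904181 [-8.05174662e+01  1.50968601e+01 -2.79967240e+00  7.21593801e+01
 -1.07401237e-03  8.11025610e+01] 0.1
```

Call:
drive_tool(steps=[0.7,0.017,0.031,0.01,4,0.7,0.034,0.062,0.02,8,0.7,0.051,0.093,0.02,12,0.7,0.068,0.124,0.02,16,0.7,0.085,0.155,0.02,20,0.7,0.102,0.186,0.02,24,0.7,0.119,0.217,0.02,28,0.7,0.135,0.248,0.02,32,0.7,0.144,0.275,0.02,36,0.7,0.153,0.302,0.02,40,0.7,0.162,0.329,0.02,44,0.7,0.17,0.356,0.02,48,0.7,0.178,0.383,0.02,52,0.7,0.187,0.41,0.02,56,0.7,0.2,0.438,0.02,60,0.7,0.225,0.45,0.02,62,0.7,0.25,0.46,0.02,62,0.7,0.275,0.47,0.02,62,0.7,0.3,0.48,0.02,62,0.7,0.313,0.4825,0.02,62])

```text
time_s: 1.77
position: [0.4805, -0.0144, 0.2507]
tool_rot: [-134.2, 90.0, 126.2]
contact_force: [-0.2, -0.8, 0.1]
gripper_width: 0.0596
```

```bash
python3 - <<'E'
from cell import *
import cv2
from h import *
s=observe(); M=R.from_euler('xyz',s['tool_rot'],degrees=True).as_matrix(); y=M[:,1]; print(s['position'],np.degrees(np.arctan2(y[1],y[0])),s['gripper_width'])
c=camera('wrist'); im=c['img']; cv2.imwrite('pics/w1.png',im); print(c['intrinsics'],c['hand_eye'])
im=camera('scene')['img'];cv2.imwrite('pics/s1.png',cv2.resize(im[100:300,180:400],None,fx=3,fy=3,interpolation=cv2.INTER_CUBIC))
E
```

```text
[ 0.48052267 -0.01437123  0.25070972] -9.542746971530976 0.05963837838032525
[[297.31863964   0.         258.92113891]
 [  0.         297.31863964 193.58495002]
 [  0.           0.           1.        ]] [[-4.05389399e-04 -3.03842487e-01  9.52722194e-01 -1.42062605e-01]
 [ 9.99999808e-01 -5.68847558e-04  2.44089270e-04  1.12987917e-03]
 [ 4.67789003e-04  9.52722110e-01  3.03842659e-01 -7.77346042e-02]
 [ 0.00000000e+00  0.00000000e+00  0.00000000e+00  1.00000000e+00]]
```

View pics/w1.png

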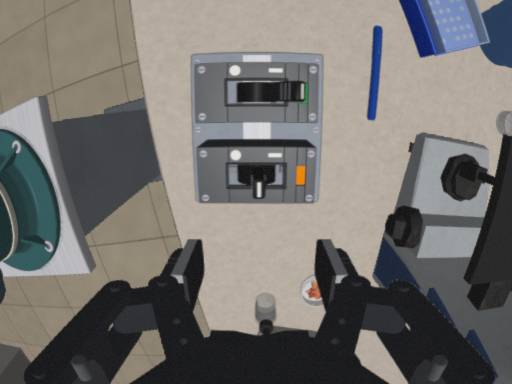

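View pics/s1.png

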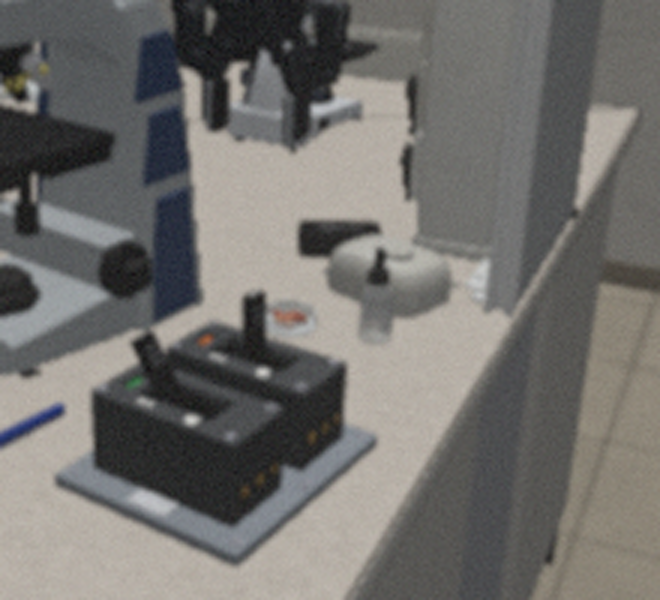

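```bash
cat >> h.py <<'E'
HE=np.array([[-4.05389399e-04,-3.03842487e-01,9.52722194e-01,-1.42062605e-01],[9.99999808e-01,-5.68847558e-04,2.44089270e-04,1.12987917e-03],[4.67789003e-04,9.52722110e-01,3.03842659e-01,-7.77346042e-02],[0,0,0,1]])
def wdir(u,v):
    x=(u-258.92)/297.3186; y=(v-193.585)/297.3186; r=np.hypot(x,y)+1e-12
    d=np.array([np.sin(r)*x/r,np.sin(r)*y/r,np.cos(r)]); return HE[:3,3],HE[:3,:3]@d
def wray(s,u,v,z):
    M=R.from_euler('xyz',s['tool_rot'],degrees=True).as_matrix(); o,d=wdir(u,v); o=M@o+s['position']; d=M@d
    return o+d*(z-o[2])/d[2]
E
python3 - <<'E'
from cell import *
from h import *
import cv2
s=observe()
A=np.array([.4785,-.0157,.012])
f=lambda u,v,z:(R.from_euler('z',9.5,degrees=True).apply(wray(s,u,v,z)-A)).round(4)
print('tip',f(259,195,.132),'win',f(300,175,.08),'dot',f(236,155,.08),'screws',[f(u,v,.08) for u,v in [(202,155),(312,153),(205,198),(311,197)]])
# finger tip inner edges: intersect with tool y=+-0.0298
for u,v in [(203,241),(317,241)]:
    o,d=wdir(u,v); t=(np.sign(d[1])*.0298-o[1])/d[1]; print('finger tool pt',o+d*t)
im=cv2.imread('pics/w1.png'); cv2.imwrite('pics/w1z.png',cv2.resize(im[130:310,150:370],None,fx=3.5,fy=3.3,interpolation=cv2.INTER_CUBIC))
E
```

```text
tip [ 0.0024 -0.0059  0.12  ] win [0.0471 0.0001 0.068 ] dot [-0.0222  0.0221  0.068 ] screws [array([-0.0591,  0.0226,  0.068 ]), array([0.0594, 0.0246, 0.068 ]), array([-0.0582, -0.0263,  0.068 ]), array([ 0.0605, -0.0252,  0.068 ])]
finger tool pt [ 0.00358272 -0.0298     -0.00375496]
finger tool pt [-0.01243368  0.0298     -0.01182778]
```

View pics/w1z.png

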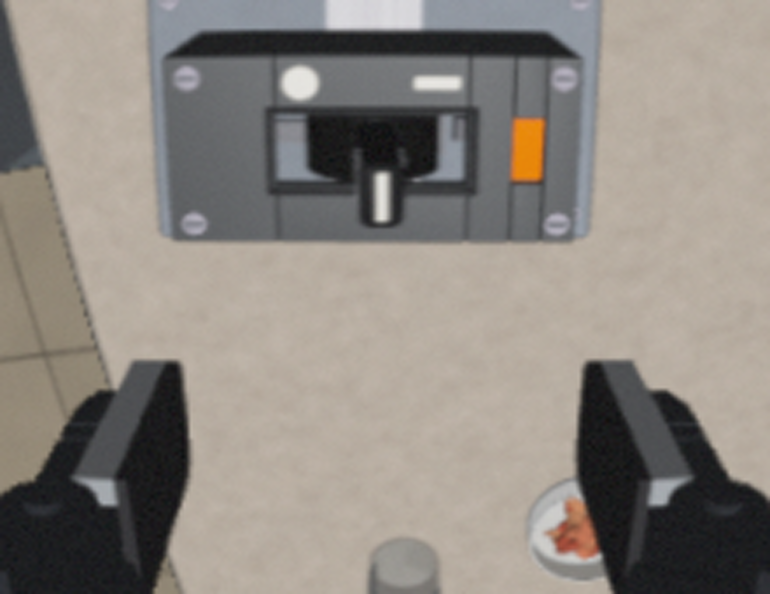

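```bash
python3 - <<'E'
from h import *
for u,v in [(202.3,239.7),(317,239.7)]:
    o,d=wdir(u,v); t=(-.011-o[2])/d[2]; print(o+d*t)
E
```

```text
[-0.00924377 -0.02738126 -0.011     ]
[-0.00935422  0.03042285 -0.011     ]
```

Call:
drive_tool(steps=[0.7,0,0,-0.02,0,0.7,0,0,-0.04,0,0.7,0,0,-0.06,0,0.7,0,0,-0.08,0,0.7,0,0,-0.1,0,0.7,0,0,-0.12,0,0.7,0,0,-0.135,0,0.7,0,0,-0.147,0,0.7,0,0,-0.157,0,0.7,0,0,-0.157,0,0.7,0,0,-0.157,0])

```text
time_s: 2.78
position: [0.4777, -0.0159, 0.0944]
tool_rot: [-86.9, 89.9, 173.5]
contact_force: [-0.2, -0.3, 0.4]
gripper_width: 0.0598
```

```bash
python3 - <<'E'
from cell import *
import cv2
s=observe(); print(s['time_s'],s['position'],s['contact_force'])
im=camera('scene')['img'];cv2.imwrite('pics/s2.png',cv2.resize(im[150:290,180:330],None,fx=5,fy=4,interpolation=cv2.INTER_CUBIC))
im=camera('wrist')['img'];cv2.imwrite('pics/w2.png',im)
E
```

```text
2.7833 [ 0.47768309 -0.01591209  0.09439501] [-0.17713728 -0.34468879  0.40314753]
```

View pics/s2.png

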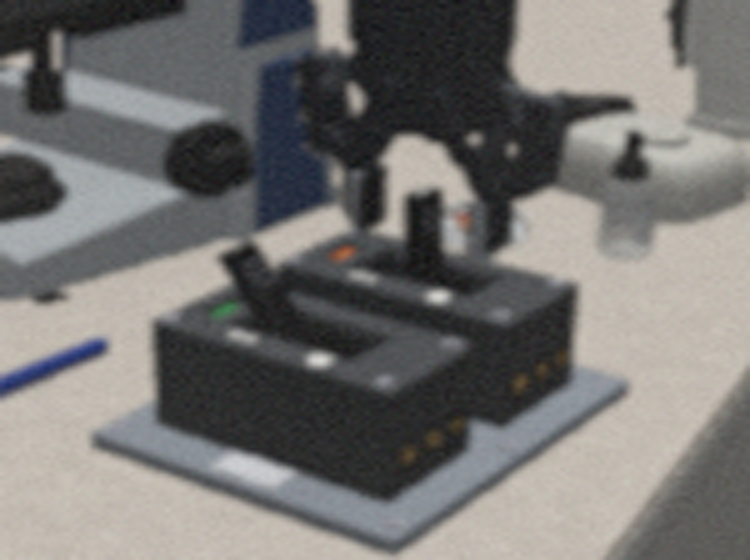

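View pics/w2.png

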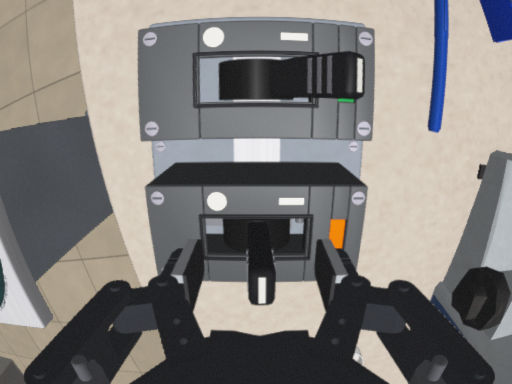

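Lever A stands between the two open fingers, at (260,280) in the wrist view, and the fingers are clear of the housing. I'll push towards OFF (-x) in small steps.

Call:
drive_tool(steps=[0.7,-0.005,0.0008,0,0,0.7,-0.01,0.0017,0,0,0.7,-0.015,0.0025,0,0,0.7,-0.019,0.0032,0,0,0.7,-0.022,0.0037,0,0,0.7,-0.024,0.004,0,0,0.7,-0.026,0.0043,0,0,0.7,-0.028,0.0047,0,0,0.7,-0.03,0.005,0,0,0.7,-0.03,0.005,0,0])

```text
time_s: 3.72
position: [0.4485, -0.0107, 0.0944]
tool_rot: [91.7, 90.0, -8.0]
contact_force: [0.2, -0.2, 0.7]
gripper_width: 0.0595
```

Call:
drive_tool(steps=[0.7,-0.0015,0.0002,0,0,0.7,-0.003,0.0005,0,0,0.7,-0.0045,0.0007,0,0,0.7,-0.006,0.001,0,0,0.7,-0.006,0.001,0,0])

```text
time_s: 4.13
position: [0.443, -0.0098, 0.0944]
tool_rot: [91.9, 89.9, -7.7]
contact_force: [2.4, -0.1, -0.5]
gripper_width: 0.06
```

```bash
python3 - <<'E'
from cell import *
import cv2
s=observe(); print(s['time_s'],s['position'],s['contact_force'],s['moment'])
im=camera('wrist')['img'];cv2.imwrite('pics/w3.png',im)
E
```

```text
4.1333 [ 0.44297056 -0.00980739  0.09440994] [ 2.37907229 -0.05579511 -0.53879017] [-3.65524265e-02 -5.70205233e-01 -1.47983946e-04]
```

View pics/w3.png

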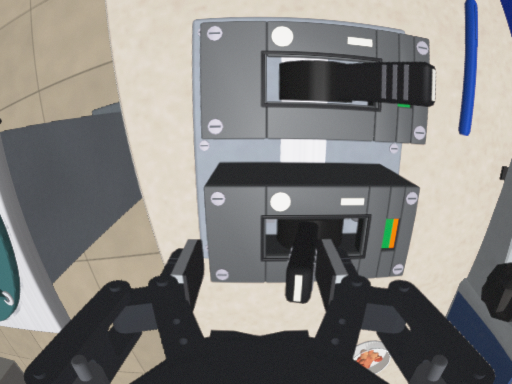

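The lever is leaning OFF and the window is partly green. Push on to the end stop.

Call:
drive_tool(steps=[0.7,-0.001,0.0002,0,0,0.7,-0.002,0.0003,0,0,0.7,-0.003,0.0005,0,0,0.7,-0.004,0.0007,0,0,0.7,-0.004,0.0007,0,0])

```text
time_s: 4.6
position: [0.4394, -0.0092, 0.0946]
tool_rot: [87.7, 89.9, -11.9]
contact_force: [7.7, -0.6, -1.6]
gripper_width: 0.0597
```

Call:
drive_tool(steps=[0.7,-0.001,0.0002,0,0,0.7,-0.0015,0.0002,0,0,0.7,-0.0015,0.0002,0,0])

```text
time_s: 4.85
position: [0.4388, -0.0092, 0.0948]
tool_rot: [90.6, 89.8, -9.1]
contact_force: [13.7, -1.8, -2.9]
gripper_width: 0.0597
```

```bash
python3 - <<'E'
from cell import *
import cv2
s=observe(); print(s['time_s'],s['position'],s['contact_force'])
im=camera('wrist')['img'];cv2.imwrite('pics/w4.png',im)
E
```

```text
4.85 [ 0.43879994 -0.00917767  0.09480545] [13.72059971 -1.83561164 -2.89837402]
```

View pics/w4.png

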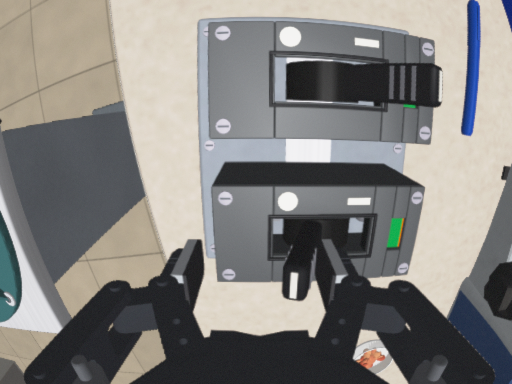

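The force rose to 13.7 N within 0.6 mm, so this is the end stop. The window is green except for a thin orange edge at (403,232). I'll hold briefly and look again.

Call:
drive_tool(steps=[0.7,0,0,0,0,0.7,0,0,0,0])

```text
time_s: 5.07
position: [0.4389, -0.0092, 0.0948]
tool_rot: [90.9, 89.8, -8.7]
contact_force: [10.9, -1.4, -4.0]
gripper_width: 0.0599
```

```bash
python3 - <<'E'
from cell import *
import cv2
s=observe(); print(s['time_s'],s['position'],s['contact_force'])
im=camera('wrist')['img'];cv2.imwrite('pics/w5.png',cv2.resize(im[150:320,180:440],None,fx=3,fy=3,interpolation=cv2.INTER_CUBIC))
E
```

```text
5.0667 [ 0.43886867 -0.00919357  0.09478558] [10.94339039 -1.41485823 -4.00155381]
```

View pics/w5.png

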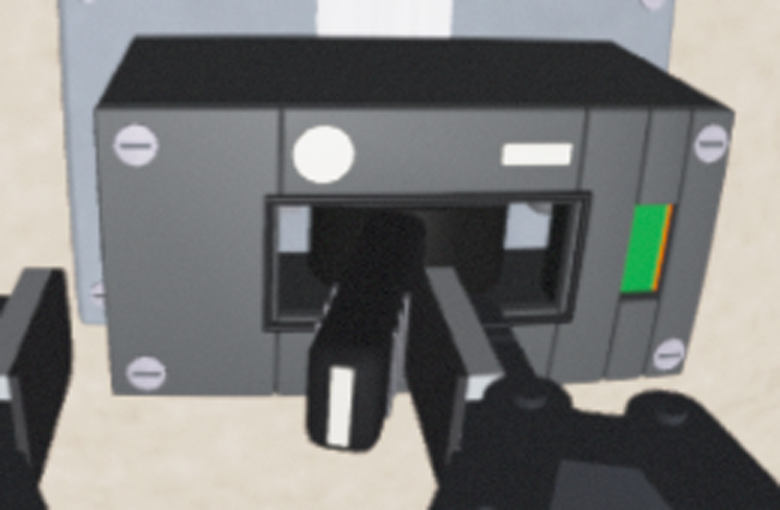

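Call:
drive_tool(steps=[0.7,-0.0005,0.0001,0,0,0.7,-0.001,0.0002,0,0,0.7,-0.001,0.0002,0,0])

```text
time_s: 5.37
position: [0.4384, -0.0091, 0.095]
tool_rot: [90.1, 89.7, -9.6]
contact_force: [14.7, -2.4, -1.2]
gripper_width: 0.0597
```

```bash
python3 - <<'E'
from cell import *
import cv2
s=observe(); print(s['time_s'],s['position'],s['contact_force'])
im=camera('wrist')['img'];cv2.imwrite('pics/w6.png',cv2.resize(im[150:320,180:440],None,fx=3,fy=3,interpolation=cv2.INTER_CUBIC))
E
```

```text
5.3667 [ 0.4384013  -0.0091099   0.09501235] [14.71728485 -2.39371471 -1.24678239]
```

View pics/w6.png

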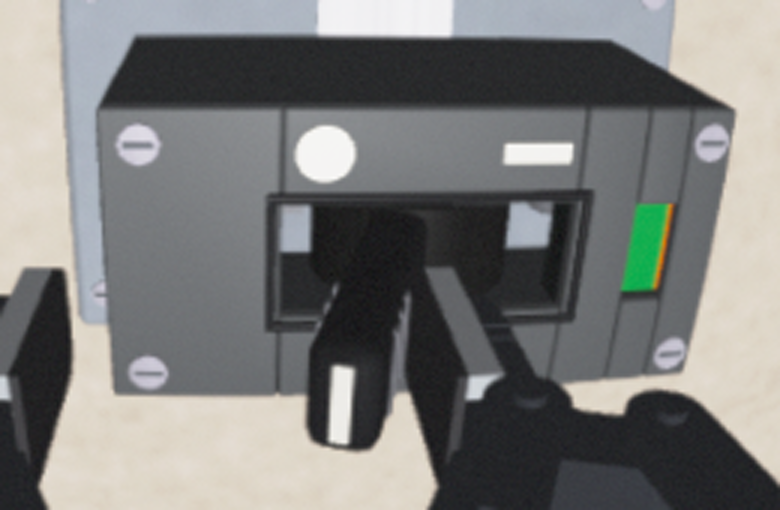

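Steady stiff climb of about 8 N/mm, as expected at the end stop. I'll release to centre and check whether the window stays green.

Call:
drive_tool(steps=[0.7,0.002,-0.0003,0,0,0.7,0.006,-0.001,0,0,0.7,0.012,-0.002,0,0,0.7,0.02,-0.0033,0,0,0.7,0.028,-0.0047,0,0,0.7,0.036,-0.006,0,0,0.7,0.036,-0.006,0,0])

```text
time_s: 6.0
position: [0.4737, -0.015, 0.0941]
tool_rot: [89.4, 90.0, -10.3]
contact_force: [0.0, 0.3, 0.8]
gripper_width: 0.0599
```

```bash
python3 - <<'E'
from cell import *
import cv2
s=observe(); print(s['time_s'],s['position'],s['contact_force'])
im=camera('wrist')['img'];cv2.imwrite('pics/w7.png',cv2.resize(im[150:320,130:390],None,fx=3,fy=3,interpolation=cv2.INTER_CUBIC))
E
```

```text
6.0 [ 0.47368334 -0.01496692  0.09409699] [0.01757288 0.26668114 0.80906565]
```

View pics/w7.png

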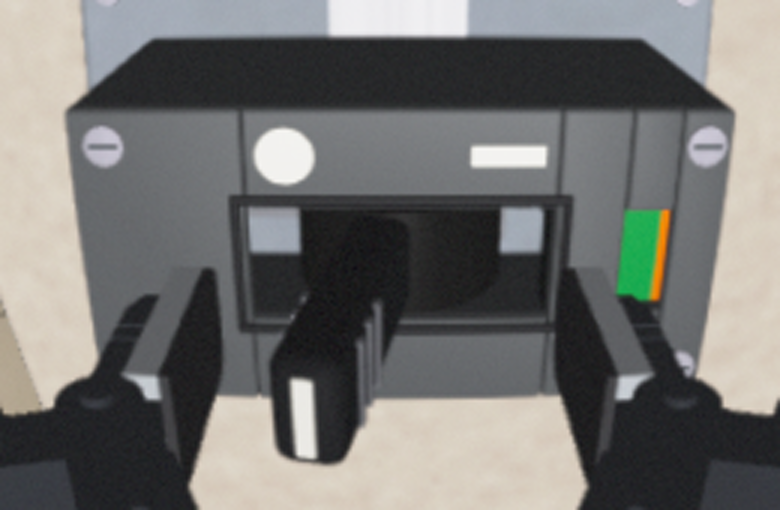

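Call:
drive_tool(steps=[0.7,0,0,0,0,0.7,0,0,0,0,0.7,0,0,0,0,0.7,0,0,0,0,0.7,0,0,0,0,0.7,0,0,0,0])

```text
time_s: 6.55
position: [0.4719, -0.0146, 0.0943]
tool_rot: [38.8, 90.0, -60.8]
contact_force: [-0.1, -0.3, 0.8]
gripper_width: 0.0599
```

```bash
python3 - <<'E'
from cell import *
import cv2
s=observe(); print(s['time_s'],s['position'],s['contact_force'])
im=camera('wrist')['img'];cv2.imwrite('pics/w8.png',cv2.resize(im[150:320,130:390],None,fx=3,fy=3,interpolation=cv2.INTER_CUBIC))
E
```

```text
6.55 [ 0.47191202 -0.01457695  0.09432841] [-0.08376906 -0.31409194  0.82011335]
```

View pics/w8.png

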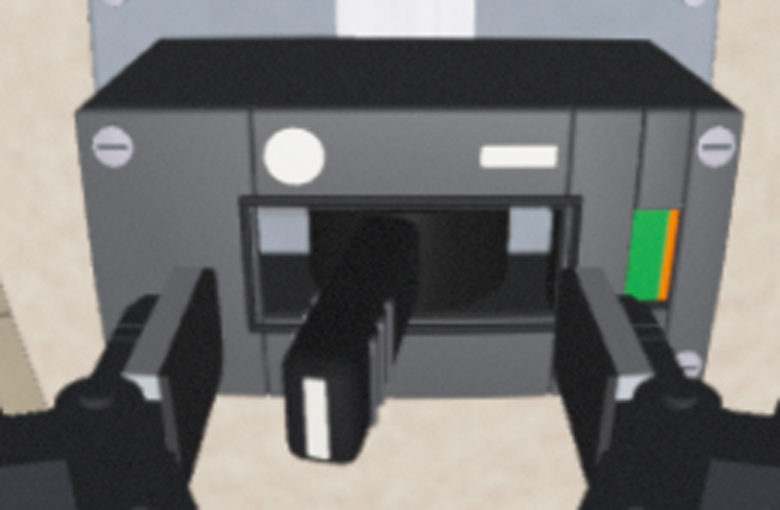

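The window stays mostly green with the lever let go. Now throw it towards ON, feeling for the trip block.

Call:
drive_tool(steps=[0.7,0.003,-0.0005,0,0,0.7,0.006,-0.001,0,0,0.7,0.009,-0.0015,0,0,0.7,0.012,-0.002,0,0,0.7,0.015,-0.0025,0,0,0.7,0.018,-0.003,0,0,0.7,0.021,-0.0035,0,0,0.7,0.024,-0.004,0,0,0.7,0.026,-0.0043,0,0,0.7,0.028,-0.0047,0,0,0.7,0.03,-0.005,0,0,0.7,0.032,-0.0053,0,0,0.7,0.032,-0.0053,0,0])

```text
time_s: 7.68
position: [0.5044, -0.02, 0.0943]
tool_rot: [87.3, 90.0, -12.3]
contact_force: [0.2, 0.5, 0.2]
gripper_width: 0.0599
```

Call:
drive_tool(steps=[0.7,0.001,-0.0002,0,0,0.7,0.002,-0.0003,0,0,0.7,0.003,-0.0005,0,0,0.7,0.004,-0.0007,0,0,0.7,0.005,-0.0008,0,0,0.7,0.006,-0.001,0,0,0.7,0.006,-0.001,0,0])

```text
time_s: 8.27
position: [0.5103, -0.021, 0.0943]
tool_rot: [88.7, 90.0, -11.0]
contact_force: [0.4, 0.3, 0.4]
gripper_width: 0.0597
```

Call:
drive_tool(steps=[0.7,0.001,-0.0002,0,0,0.7,0.002,-0.0003,0,0,0.7,0.003,-0.0005,0,0,0.7,0.004,-0.0007,0,0,0.7,0.004,-0.0007,0,0])

```text
time_s: 8.68
position: [0.5139, -0.0216, 0.0941]
tool_rot: [-92.6, 90.0, 167.8]
contact_force: [-3.2, 0.4, -0.3]
gripper_width: 0.0597
```

```bash
python3 - <<'E'
from cell import *
import cv2
s=observe(); print(s['time_s'],s['position'],s['contact_force'])
im=camera('wrist')['img'];cv2.imwrite('pics/w9.png',cv2.resize(im[150:320,130:390],None,fx=3,fy=3,interpolation=cv2.INTER_CUBIC))
E
```

```text
8.6833 [ 0.51386335 -0.02158774  0.0940998 ] [-3.24824934  0.40320724 -0.2647975 ]
```

View pics/w9.png

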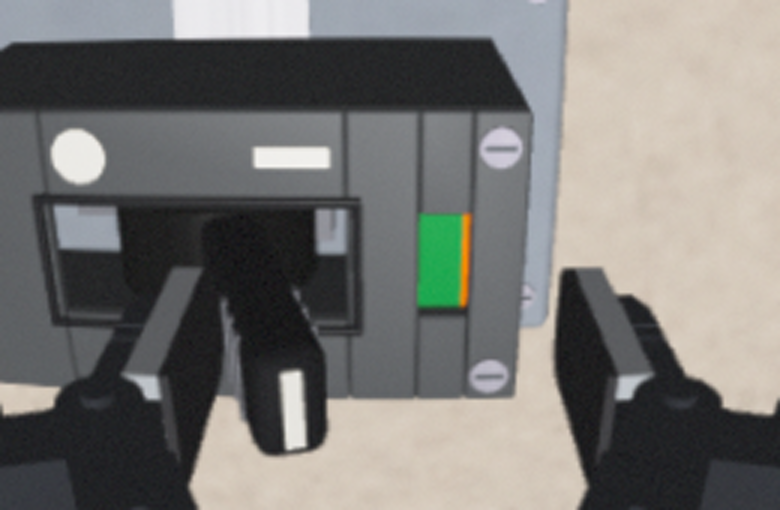

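Call:
drive_tool(steps=[0.7,0.001,-0.0002,0,0,0.7,0.002,-0.0003,0,0,0.7,0.002,-0.0003,0,0])

```text
time_s: 8.98
position: [0.5166, -0.0221, 0.0944]
tool_rot: [87.6, 89.9, -12.1]
contact_force: [0.3, -0.5, -0.5]
gripper_width: 0.0596
```

Call:
drive_tool(steps=[0.7,0.001,-0.0002,0,0,0.7,0.002,-0.0003,0,0,0.7,0.003,-0.0005,0,0,0.7,0.004,-0.0007,0,0,0.7,0.004,-0.0007,0,0])

```text
time_s: 9.4
position: [0.5206, -0.0228, 0.0944]
tool_rot: [90.7, 90.0, -9.0]
contact_force: [0.1, 0.7, 1.0]
gripper_width: 0.0596
```

```bash
python3 - <<'E'
from cell import *
import cv2
s=observe(); print(s['time_s'],s['position'],s['contact_force'])
im=camera('wrist')['img'];cv2.imwrite('pics/w10.png',cv2.resize(im[150:320,130:390],None,fx=3,fy=3,interpolation=cv2.INTER_CUBIC))
E
```

```text
9.4 [ 0.52059364 -0.02275712  0.09438767] [0.09287551 0.66430811 0.98092465]
```

View pics/w10.png

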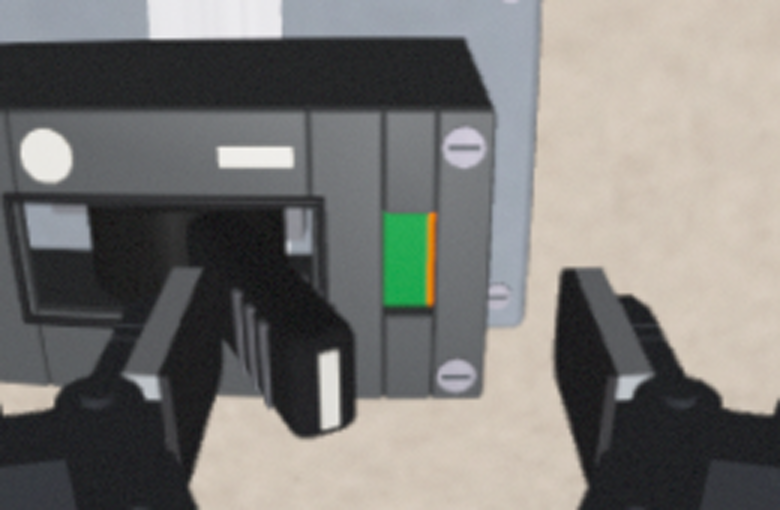

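The lever is past the block region and leans to ON, at (330,390) in the zoom. Continue.

Call:
drive_tool(steps=[0.7,0.001,-0.0002,0,0,0.7,0.002,-0.0003,0,0,0.7,0.003,-0.0005,0,0,0.7,0.004,-0.0007,0,0,0.7,0.005,-0.0008,0,0,0.7,0.006,-0.001,0,0,0.7,0.007,-0.0012,0,0,0.7,0.007,-0.0012,0,0])

```text
time_s: 10.12
position: [0.5272, -0.0239, 0.0942]
tool_rot: [-92.9, 90.0, 167.5]
contact_force: [0.1, 0.3, 0.5]
gripper_width: 0.0597
```

```bash
python3 - <<'E'
from cell import *
import cv2
s=observe(); print(s['time_s'],s['position'],s['contact_force'])
im=camera('wrist')['img'];cv2.imwrite('pics/w11.png',cv2.resize(im[100:320,80:400],None,fx=2.4,fy=2.4,interpolation=cv2.INTER_CUBIC))
E
```

```text
10.1167 [ 0.52716375 -0.0238627   0.0942254 ] [0.10027512 0.25747636 0.48131789]
```

View pics/w11.png

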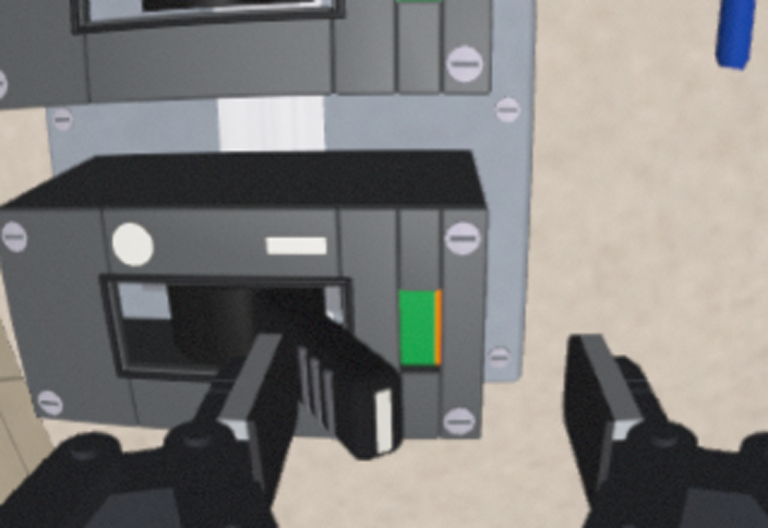

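There is now a gap between the finger and the lever, and the force is about 0, so it has snapped on by itself. I'll back off a little, lift clear and verify.

Call:
drive_tool(steps=[0.7,-0.003,0.0005,0,0,0.7,-0.006,0.001,0,0,0.7,-0.01,0.0017,0,0,0.7,-0.01,0.0017,0.01,0,0.7,-0.01,0.0017,0.025,0,0.7,-0.01,0.0017,0.045,0,0.7,-0.01,0.0017,0.07,0,0.7,-0.01,0.0017,0.1,0,0.7,-0.01,0.0017,0.13,0,0.7,-0.01,0.0017,0.15,0,0.7,-0.01,0.0017,0.15,0,0.7,-0.01,0.0017,0.15,0])

```text
time_s: 11.17
position: [0.5172, -0.0221, 0.245]
tool_rot: [88.2, 89.9, -11.4]
contact_force: [0.2, 0.3, -0.7]
gripper_width: 0.0599
```

```bash
python3 - <<'E'
from cell import *
import cv2
s=observe(); print(s['time_s'],s['position'],s['contact_force'])
im=camera('wrist')['img'];cv2.imwrite('pics/w12.png',im)
im=camera('scene')['img'];cv2.imwrite('pics/s12.png',cv2.resize(im[150:290,150:330],None,fx=4,fy=4,interpolation=cv2.INTER_CUBIC))
E
```

```text
11.1667 [ 0.51717623 -0.02214434  0.24497341] [ 0.23701492  0.32016477 -0.65020758]
```

View pics/w12.png

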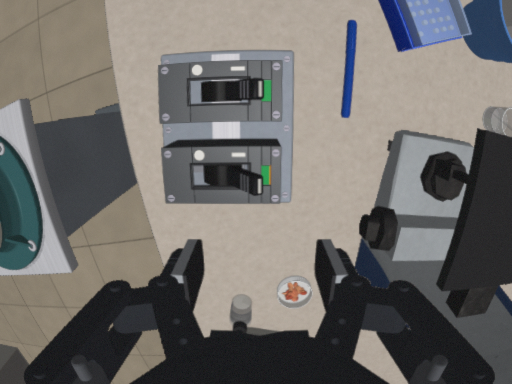

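View pics/s12.png

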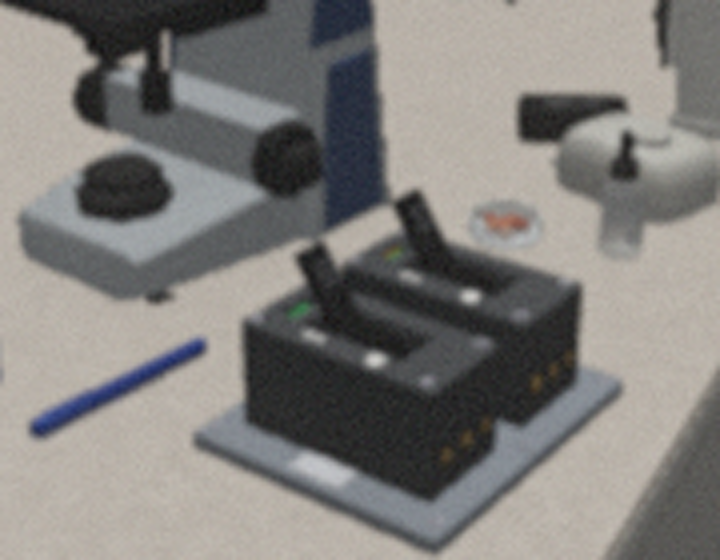

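```bash
python3 - <<'E'
from cell import *
from h import *
import cv2
s=observe(); im=cv2.imread('pics/w12.png')
cv2.imwrite('pics/w12z.png',cv2.resize(im[40:215,150:305],None,fx=4,fy=3.4,interpolation=cv2.INTER_CUBIC))
A=np.array([.479,-.0158,.012])
U=R.from_euler('z',9.5,degrees=True)
for nm,px,y0 in [('a',(258.5,185.5),0),('b',(264,89.5),.09)]:
    best=min(np.arange(0,.8,.01),key=lambda t:abs(U.apply(wray(s,*px,.057+.075*np.cos(t))-A)[0]-.075*np.sin(t)))
    print(nm,best,U.apply(wray(s,*px,.057+.075*np.cos(best))-A))
E
```

```text
a 0.54 [0.03870307 0.00139247 0.10932815]
b 0.62 [0.04379369 0.08886765 0.10604088]
```

View pics/w12z.png

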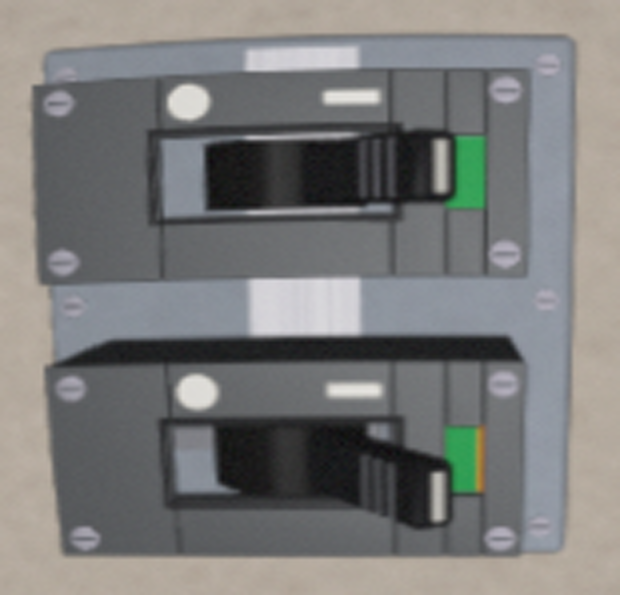

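Lever A leans at about 0.55 and B at about 0.6, with roughly 0.05 uncertainty. I'll retreat and compare both levers in the unobstructed top view.

Call:
drive_tool(steps=[0.7,-0.02,-0.01,0,0,0.7,-0.04,-0.02,0.01,0,0.7,-0.06,-0.03,0.02,0,0.7,-0.08,-0.04,0.03,0,0.7,-0.1,-0.06,0.03,0,0.7,-0.12,-0.08,0.03,0,0.7,-0.14,-0.1,0.03,0,0.7,-0.16,-0.13,0.03,0,0.7,-0.18,-0.16,0.03,0,0.7,-0.2,-0.19,0.03,0,0.7,-0.22,-0.22,0.03,0,0.7,-0.22,-0.24,0.03,0,0.7,-0.22,-0.24,0.03,0,0.7,-0.22,-0.24,0.03,0])

```text
time_s: 12.43
position: [0.2964, -0.2624, 0.2732]
tool_rot: [-135.7, 89.9, 124.6]
contact_force: [0.0, -0.3, 0.2]
gripper_width: 0.0597
```

```bash
python3 - <<'E'
from cell import *
import cv2
s=observe(); print(s['time_s'],s['position'],s['contact_force'])
im=camera('top')['img'];cv2.imwrite('pics/t13.png',im);cv2.imwrite('pics/t13z.png',cv2.resize(im[170:260,165:275],None,fx=6.5,fy=6.5,interpolation=cv2.INTER_CUBIC))
E
```

```text
12.4333 [ 0.2963923  -0.26239165  0.27323123] [ 0.00282079 -0.25122385  0.18255634]
```

View pics/t13z.png

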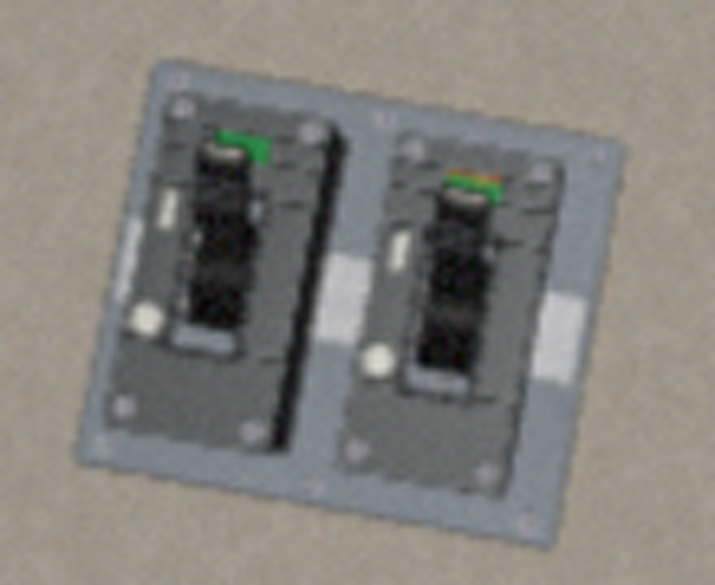

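View pics/t13.png

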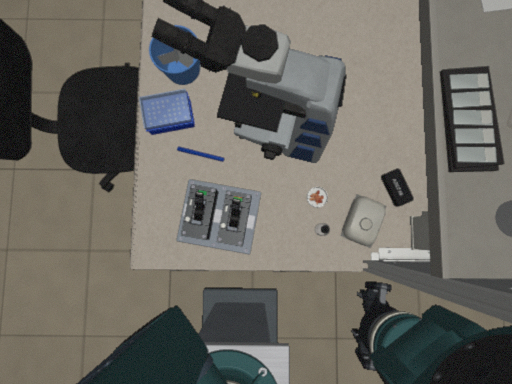

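The top view shows lever A's tip (467,197) at the same lean as lever B's (225,150), within about 0.02 rad. The pen, dish and bottle are where they were at the start, and the arm is clear. Handing in.

```bash
python3 - <<'E'
from cell import *
s=observe(); print(s['time_s'],s['contact_force']); print(hand_in())
E
```

```text
12.4833 [ 0.42183769 -0.13912824 -0.8024894 ]
the job is handed in; nothing more can be done
None
```

I reset the tripped breaker (the right-hand one, at y = -45 mm) and handed the job in at about 12.5 s; no verdict is reported.

**What I did:** With the open fingers on either side of the lever, I pushed it to OFF until the force climbed steeply, about 8 N/mm. The highest force I read was about 15 N, at roughly -0.33 rad, and I took that as the end stop. I then pushed it over to ON, where it passed the trip block at about 3 N and snapped on by itself. After that I lifted clear and backed the arm away.

**Last checks:**
- **Reset lever:** it stays on untouched, at about 0.55 rad by the wrist camera (good to about 0.05). In the top view its lean matches the other lever's within about 0.02 rad.
- **Other lever:** still on, at about 0.6 rad.
- **Surroundings:** the pen, dish and bottle show no visible movement. The tool force is about 0, so the arm touches nothing.

**What did not quite agree:**
- **Window:** it is green except for a thin orange line at its far edge, which the other breaker's window does not show. The lever would not have passed the block without the reset, so I take the catch as reset.
- **Throw force:** the readings between pushes to ON were close to 0 N after the block, less than the 6 N or so expected. The forces were read only at the end of each move.

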